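# Load and start the bench polisher

### The arm

A 6-joint arm with a two-finger parallel gripper is mounted at the origin on the work surface. World frame = base frame: x ahead of the robot, y to its left, z up, the work surface at z = 0. Lengths are in m, angles in rad, forces in N, time in s.
With the tool pointing down it reaches from about 0.375 to 0.975 m from the base axis. Payload 3.8 kg.
Tool frame: the origin (TCP) lies between the finger pads; the fingertips stand 17 mm ahead of it and the grasp point (between the pads) lies 2 mm behind it; z points along the fingers, y is the line along which they close (so a half turn about z gives the same grasp; the last joint's range is limited). The gripper opens to 85 mm and grips with 20 to 120 N. Pads are 22 mm wide; open, the fingers measure 114 mm over their backs; the gripper's body (76 mm by 85 mm) begins 54 mm behind the grasp point. The pads swing forward as they close: fully open they stand 13 mm farther back than shut.
Start: joints at [1.132, 0.264, 1.604, -0, 1.274, -0.037], TCP at [0.264, 0.621, 0.225] pointing down, gripper open.
Joint ranges: [-2.63, 2.63], [-0.94, 2.18], [0.31, 2.57], [-1.31, 4.45], [0, 2.66], [-2.55, 2.55]. Speed limits (rad/s): [2.57, 2.57, 3.14, 3.14, 3.14, 3.14].

### API

Orientations are given as a rotation vector (axis times angle).
In Python, from workcell import bot gives the robot as it stands.
- The arm moves only by the tool play_rows, never from a script. Its argument "steps" is one flat list of numbers, 4 for each row, row after row: the shift along the tool's x, y, z in m, then the turn about the tool's z in rad. A call has 1 to 10 rows; each row is the pose to reach, as a shift and turn from the pose commanded when the call began, along the tool's axes at that moment; what a row does not reach only later rows make up. A row lasts 1/8 s, in which the tool goes at most 62.5 mm and 10.7 degrees, less where a joint would pass 70% of its speed; a pose out of reach is approached as far as the arm can. A call with a gripper value outside its range is refused whole. "jaw" is the closure in counts, from 0 (fully open) to 255 (shut), set as the call begins (left out, the last holds). The fingers move at their own pace and stop on an object; "grip_force" is the grip in N (left out, the last holds). Time passes only in rows, so rows that repeat a pose let the fingers close. It gives the time, the measured TCP pose, the force, the opening and the grip force at its end, in the units of the state.
- bot.read_state(): the state, without advancing time (a new reading comes with each control period).
- bot.read_camera(name): name is "scene" or "top" or "wrist"; returns a dict with "pixels" (384x512x3 uint8, blue, green, red), "mtx" (3x3 intrinsics, pixels), "dist" ([k1, k2, p1, p2, k3] as OpenCV has them; the pictures are not rectified), "R" (3x3) and "t" (3): a world point X has camera coordinates R X + t. Camera axes: x right, y down, z forward; pixel columns grow to the right and rows downward; lengths in m; the calibration is good to about 2 mm. A picture is of the moment at which its call begins. There is no depth.
- bot.finish_job(): hands the job in; it is judged then, once.
The state is a dict: "time": time; "q": joint angles; "joint_vel": joint speeds; "joint_torque": joint torques, N m; "tool_pos": TCP position; "tcp_rot": TCP orientation; "wrist_force": force on the tool from outside, world axes, zero at the start; "torque": the same for the moment, N m; "width": opening from 0.0 (shut) to 1.0 (fully open); "grip_force": force on a finger pad.
Only numpy, scipy, OpenCV 4.12 (cv2) and the standard library are available. Lean on these libraries where they do the work, as an engineer would, in place of code of your own. Each camera call takes 0.05 s, during which the arm holds its last target. There are 200 camera calls.

### The job

Unlock the bayonet lid of the bench polisher (press it down against its spring, turn it a quarter turn anticlockwise, lift it off) and lay it flat on the round felt pad. Put every one of the small silver castings from the bench into the bowl, then put the lid back and lock it: press down, turn it clockwise to its stop and let go so that the spring seats it. Lean on the lid gently, never with more than about 35 N, leave the other things on the bench where they are, and finally press the start button on the polisher.

Things in the scene. Friction and masses are not known exactly. Their poses are not given: they have to be found in the camera images.
- polisher: Fixed bench polisher: base 180 x 180 x 50 mm, a 40 mm high console at its -x side with the start button, on top a round drum of radius 81 mm (top 93 mm up) with an open bowl under the lid. Origin: centre of its underside on the bench, z up through the bowl's axis. It stands on the left or in the middle; the pad has the other place.
- bowl_floor (a point): Centre of the bowl's inner floor, 55 mm above the bench, on the polisher's axis. The bowl is 108 mm wide, its mouth (inside the sprung ring) 94 mm. The castings are to lie on this floor.
- ring_top (a point): Centre of the top face of the sprung steel ring that carries the lid at the bowl's mouth, when free: 105 mm above the polisher's underside. Ring radius 47 to 52 mm. It can be pushed down 10 mm: 6 N at the start, 12 N at the bottom, where it stops hard. (This point stays fixed.)
- gap (a point): Middle of one entry gap between the two curved steel hoods (radius 63 to 81 mm, top 114 mm up, one half a turn from the other) on the drum. The lid is lowered with its ears in the gaps: its ears' line (x axis) 70 to 145 deg anticlockwise, seen from above, of the polisher's y axis; 80 deg is good. This point is at 80 deg, 68 mm from the axis, on the drum's top.
- lip (a point): Underside of one hood's lip, 105 mm up, which spans 14 to 57 deg anticlockwise of the polisher's +y (the other hood: of -y). Between gap and pocket the 6 mm thick ears must pass under the lip: lid origin pressed below 98 mm above the polisher's underside to be clear; the bottom is at 95 mm.
- pocket (a point): Underside of the roof of one hood's pocket, 109 mm up, in the polisher's +y direction (other one: -y); it ends at a stop that an ear meets about 2 deg clockwise past that line. Locked: lid's x axis along the polisher's y axis, ears lifted by the spring into the pockets, lid origin 103 mm up. To turn back it must be pressed again.
- lid: Loose round aluminium lid, about 0.25 kg, locked on the polisher at the start. Origin: centre of its underside, z up. Disc of radius 60 mm, 6 mm thick; two ears along its x axis (both ends), 20 mm wide, 6 mm thick, underside flush with the disc, reaching to 72 mm from the axis. Black handle bar along its x axis: 60 mm long, 16 mm thick (along y), from 26 to 50 mm above the underside, on two short posts. The same after half a turn.
- lid_handle (a point): Centre of the lid's handle bar, 38 mm above the lid's underside, on its axis; grip across the bar (along the lid's y).
- pad: Fixed round felt pad, radius 85 mm, 4 mm thick, on the bench: the place for the lid while the bowl is open. Origin: centre of its underside.
- band_a: Silver ring-shaped pendant casting lying flat on the bench, 30 mm outside diameter, 20 mm inside, 12 mm high. Origin: centre of its underside. May be absent.
- band_b: Silver ring-shaped pendant casting lying flat on the bench, 34 mm outside diameter, 25 mm inside, 10 mm high. Origin: centre of its underside. May be absent.
- tag_a: Silver tag casting lying flat on the bench, 38 mm (its x) by 20 mm (its y), 10 mm high. Origin: centre of its underside. May be absent.
- tag_b: Silver tag casting lying flat on the bench, 30 mm (its x) by 22 mm (its y), 10 mm high. Origin: centre of its underside. May be absent.
- stud: Round silver stud casting, 26 mm diameter, straight side 10 mm high under a blunt cone, 15 mm high in all. Origin: centre of its underside. May be absent.
- start (a joint): Start button: black round push button, 24 mm diameter, facing up on the polisher's console, sprung: 0 when up, 0.006 m fully pressed (4 N).
- start_top (a point): Centre of the start button's top face when it is up.
- punch_block: Bystander: dark wooden block 70 x 130 x 45 mm with steel punches in it, beyond the work. Leave alone.
- jar: Bystander: closed glass jar, 60 mm wide, 70 mm high, beyond the work. Leave alone.
- micrometer: Bystander: micrometer lying on the bench to the left, about 140 mm long. Leave alone.

How it is judged:
On the way, in this order (a step that is already met when the one before it is completed fails the run):
1. the lid is unlocked, lifted off and laid flat on the felt pad (horizontal distance between lid and pad below 0.04 m and height (world z) of lid below 0.012 m and angle between lid's own z axis and vertical below 0.1 rad and contact force between the fingers and lid below 0.1 N), for 0.3 s.
2. every casting that is there lies in the open bowl (horizontal distance between each of band_a, band_b, tag_a, tag_b, stud and bowl_floor below 0.055 m and z of band_a in the frame of bowl_floor between -0.01 and 0.04 m and z of band_b in the frame of bowl_floor between -0.01 and 0.04 m and z of tag_a in the frame of bowl_floor between -0.01 and 0.04 m and z of tag_b in the frame of bowl_floor between -0.01 and 0.04 m and z of stud in the frame of bowl_floor between -0.01 and 0.04 m and horizontal distance between lid and polisher above 0.12 m), for 0.2 s.
3. the lid is locked on the polisher and let go (angle between the x axis of lid and the y axis of polisher, either way round below 0.12 rad and horizontal distance between lid and polisher below 0.005 m and z of lid in the frame of polisher between 0.101 and 0.1055 m and angle between lid's own z axis and vertical below 0.06 rad and contact force between the fingers and lid below 0.1 N), for 0.3 s.
4. the start button is pressed, with the lid locked (all of step 3 and value of joint start above 0.0035 m), for 0.05 s.
At the end, for the whole second after the job is handed in: all castings in the bowl; lid locked: ears' line within 0.12 rad of the polisher's y axis, within 5 mm of its axis, lid origin 101 to 105.5 mm above the polisher's underside, let go and at rest; start button pressed after that and up again (all of step 3 and horizontal distance between each of band_a, band_b, tag_a, tag_b, stud and bowl_floor below 0.055 m and z of band_a in the frame of bowl_floor between -0.01 and 0.04 m and z of band_b in the frame of bowl_floor between -0.01 and 0.04 m and z of tag_a in the frame of bowl_floor between -0.01 and 0.04 m and z of tag_b in the frame of bowl_floor between -0.01 and 0.04 m and z of stud in the frame of bowl_floor between -0.01 and 0.04 m and value of joint start below 0.002 m and linear speed of lid below 0.02 m/s); the robot touches nothing.
It fails at once if the lid pressed on the polisher with more than 45 N (contact force between lid and polisher above 45 N).
It fails at once if the punch block, the jar or the micrometer moved by more than 20 mm (distance of any of punch_block, jar, micrometer from where it was at the start of the episode above 0.02 m).
Of band_a, band_b, tag_a, tag_b, stud only 3 to 5 are there at a start; the rules pass over those that are not, and their reading is None.
At some moment in a run one of band_a, band_b, tag_a, tag_b, stud may be knocked a few centimetres aside while the robot is not near it.
It also fails if it takes over 210 s, if anything falls off the work surface, if the arm or the gripper's body presses on something with over 40 N, if the wrist force passes 120 N, or if a joint passes its speed limit or range.

## Working session

There is one attempt and no reset: what is moved stays moved. The work goes in short steps, Python scripts to look and compute and a tool call to move; the robot and the scene stay as the last step left them, time stands still between calls to the robot, and variables do not carry over. Pictures are saved under pics/ and viewed, at most 14 in all, crops included, and the job is handed in when it is done.

Besides the shell and the picture viewer there is one more tool, called after "Emit:" by a JSON object that holds its "op" and its "data". play_rows: Moves the arm, as the interface text tells. Its arguments: {"type":"object","properties":{"steps":{"type":"array"},"jaw":{"type":"number"},"grip_force":{"type":"number"}},"required":["steps"]}

```bash
mkdir -p pics; ls; cat > h.py <<'E'
import numpy as np, cv2
from scipy.spatial.transform import Rotation as Rn
from workcell import bot
def cam(n,save=None):
    c=bot.read_camera(n)
    for k in("mtx","dist","R","t"): c[k]=np.array(c[k],float)
    c["pixels"]=np.ascontiguousarray(c["pixels"])
    if save: cv2.imwrite("pics/"+save,c["pixels"])
    return c
def ray(c,uv,z):
    p=cv2.undistortPoints(np.array(uv,float).reshape(-1,1,2),c["mtx"],c["dist"]).reshape(-1,2)
    d=np.c_[p,np.ones(len(p))]@c["R"]; o=-c["R"].T@c["t"]
    return o+d*((z-o[2])/d[:,2])[:,None]
def proj(c,X):
    return cv2.projectPoints(np.array(X,float).reshape(-1,3),cv2.Rodrigues(c["R"])[0],c["t"],c["mtx"],c["dist"])[0].reshape(-1,2)
def st():
    s=bot.read_state(); R=Rn.from_rotvec(s["tcp_rot"]).as_matrix(); return s,np.array(s["tool_pos"]),R
def go(X,yaw=None):
    """print shift in tool axes to reach X, and turn about tool z to bring tool y line to world angle yaw (mod pi)"""
    s,p,R=st(); d=R.T@(np.array(X)-p); a=np.arctan2(R[1,1],R[0,1]); 
    t=None
    if yaw is not None:
        t=-(yaw-a); t=(t+np.pi/2)%np.pi-np.pi/2
    print("shift",d.round(4),"turn",t,"q6",s["q"][5].__round__(3),"t",s["time"])
E
python3 - <<'E'
from h import *
for n in("top","scene"):
    c=cam(n,n+"0.png"); print(n,-c["R"].T@c["t"],c["R"][2])
s,p,R=st(); print(s); print(R)
E
```

```text
pics
top [0.37819145 0.03383072 1.25125533] [ 0.18943592 -0.00432444 -0.98188356]
scene [0.91056522 0.46357517 0.88829462] [-0.33747888 -0.45907662 -0.82180087]
{'time': 0.1, 'q': array([ 1.13208742e+00,  2.64695446e-01,  1.60521223e+00,  1.02949863e-05,
        1.27369637e+00, -3.68999753e-02]), 'joint_vel': array([ 7.05258219e-04,  7.53115121e-04, -3.69094088e-03, -9.68064139e-05,
       -9.00124634e-04,  7.99155309e-04]), 'joint_torque': array([-1.09313703e-03, -5.16710615e+01, -3.68589556e+01, -2.21834025e-04,
        6.31849121e-03,  7.91664228e-07]), 'tool_pos': array([0.26370102, 0.62064556, 0.22428826]), 'tcp_rot': array([-6.26830576e-01, -3.07792811e+00,  3.06645551e-03]), 'wrist_force': array([-0.02730163,  0.4186027 , -0.05232514]), 'torque': array([ 0.01022363,  0.05118892, -0.03188887]), 'grip_force': 0.0, 'width': 0.9987566920103096}
[[-9.20353836e-01  3.91085760e-01 -8.63291564e-04]
 [ 3.91086704e-01  9.20352047e-01 -1.81673095e-03]
 [ 8.40345523e-05 -2.00965715e-03 -9.99997977e-01]]
```

View pics/top0.png

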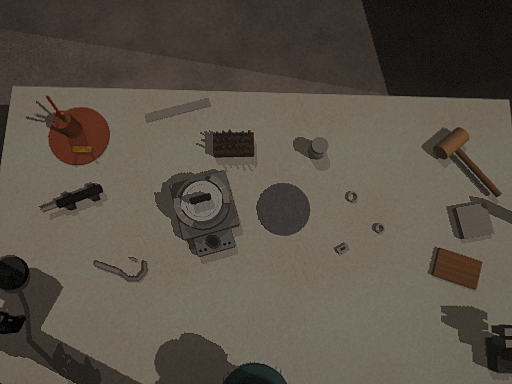

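View pics/scene0.png

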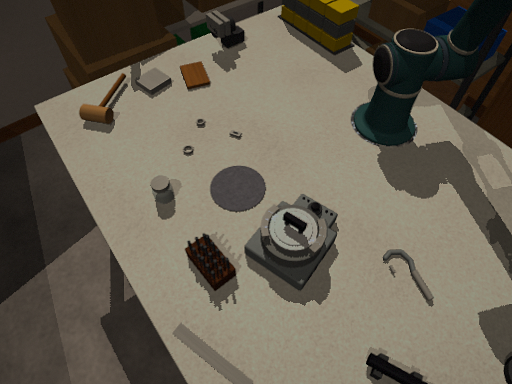

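The top view shows the polisher at (203,203) with its console toward the robot, and the pad at (283,209). It also shows two rings, at (351,197) and (378,228), and a tag at (341,248); I see three castings in total.

```bash
python3 - <<'E'
from h import *
c=cam("top"); im=c["pixels"]; g=cv2.cvtColor(im,cv2.COLOR_BGR2GRAY)
cv2.imwrite("pics/crop1.png",cv2.resize(im[150:280,160:400],None,fx=3.3,fy=3.3,interpolation=cv2.INTER_CUBIC))
def blobs(mask,x0,y0,x1,y1,z,mn=8):
    m=np.zeros_like(mask); m[y0:y1,x0:x1]=mask[y0:y1,x0:x1]
    n,l,s,ce=cv2.connectedComponentsWithStats(m.astype(np.uint8))
    for i in range(1,n):
        if s[i,4]<mn: continue
        pts=np.argwhere(l==i)[:,::-1]; W=ray(c,pts,z)[:,:2]
        r=cv2.minAreaRect(W.astype(np.float32)*1000)
        e=np.linalg.svd(W-W.mean(0),full_matrices=False)[2][0]
        print(ce[i].round(1),s[i,4],"W",W.mean(0).round(4),"rect",np.round(r[0],1),np.round(r[1],1),"ax",np.degrees(np.arctan2(e[1],e[0])).round(1))
print("handle");blobs(g<40,180,180,225,230,.15)
print("button");blobs(g<40,195,228,235,255,.095)
print("pad");blobs(g<100,252,175,315,240,.004,200)
print("cast");blobs((g<110),325,180,400,262,.01)
E
```

```text
handle
[185.2 188.1] 51 W [0.6013 0.2144] rect [603.5 212.1] [14.9 68.2] ax 141.7
[214.  184.5] 21 W [0.614  0.1332] rect [613.4 132.9] [49.2  6.2] ax -127.2
[199.9 198.3] 141 W [0.5731 0.1715] rect [572.9 171.9] [20.1 60.7] ax -74.1
[184.2 212.9] 8 W [0.5303 0.2131] rect [530.  212.4] [22.3  2. ] ax -138.3
[210.4 225.9] 43 W [0.4958 0.138 ] rect [496.7 139.7] [15.1 87.8] ax -70.2
[182. 222.] 8 W [0.5044 0.2179] rect [503.6 217.1] [18.2  2.8] ax -122.7
button
[203.  228.6] 20 W [0.4932 0.1645] rect [493.4 164.7] [ 2.9 46.8] ax -87.0
[212.  240.4] 149 W [0.4596 0.1367] rect [460.  137.6] [45.6 38.7] ax -139.3
[200.2 235.5] 13 W [0.4726 0.1717] rect [473.2 171. ] [ 2.8 33. ] ax 108.6
[204.9 249.1] 8 W [0.4338 0.1563] rect [434.1 155.9] [5.7 5.9] ax -132.0
pad
[283. 209.] 2258 W [ 0.5722 -0.0768] rect [572.8 -76.8] [167.7 172.3] ax -123.7
cast
[366.  226.3] 2790 W [ 0.5236 -0.3395] rect [ 539.4 -328. ] [233.1 266. ] ax 150.6
[375.8 180.8] 8 W [ 0.6715 -0.375 ] rect [ 670.6 -374.3] [ 6.6 16.5] ax 99.4
[384.6 183.2] 16 W [ 0.6642 -0.4036] rect [ 663.3 -403.2] [13.4 19.3] ax 144.4
[395.3 1
[... 240 characters left out ...]
 ] 42 W [ 0.6208 -0.2451] rect [ 619.4 -242.2] [36.6 24.8] ax -123.8
[328.5 198.5] 28 W [ 0.609  -0.2213] rect [ 609.5 -220.4] [23.9 14.5] ax -150.7
[335.4 202.9] 9 W [ 0.5952 -0.2434] rect [ 594.8 -242.1] [ 6.5 12.8] ax 90.1
[327.4 212.6] 48 W [ 0.5633 -0.2174] rect [ 565.1 -220.9] [22.2 51.6] ax -177.0
[331.5 210.8] 13 W [ 0.5695 -0.2306] rect [ 568.8 -230.5] [ 9.6 19.1] ax -175.2
[334.3 220.8] 20 W [ 0.5378 -0.239 ] rect [ 535.8 -237.4] [14.  31.9] ax 157.2
[327.8 229.3] 12 W [ 0.5101 -0.218 ] rect [ 508.5 -219.9] [15.8 20.2] ax -65.4
[397.8 240.6] 11 W [ 0.4805 -0.4384] rect [ 480.9 -437.6] [9.4 9.7] ax 169.5
[326.2 247.3] 16 W [ 0.4537 -0.2125] rect [ 456.1 -213.5] [ 9.4 21.7] ax -166.0
```

View pics/crop1.png

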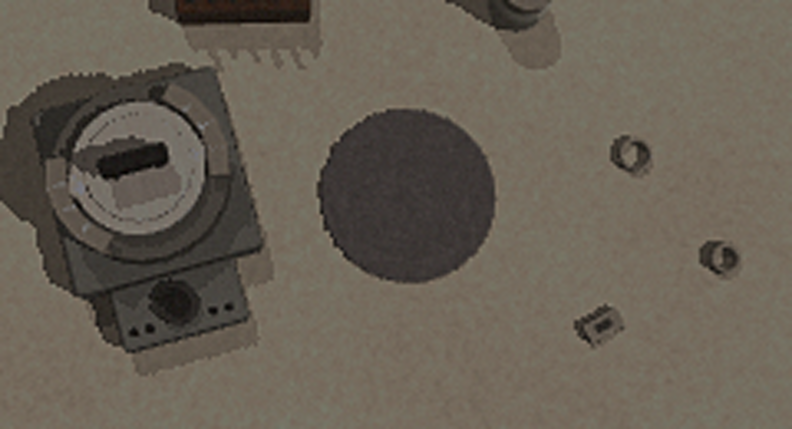

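The enlarged crop confirms the three castings, with the rings at about px (351,197) and (378,228) and the tag at (342,248). The handle is at (200,198), which puts the lid near (0.573, 0.172). I'll move above it.

```bash
python3 - <<'E'
from h import *
go([.573,.172,.26],np.radians(16))
c=cam("top"); print(ray(c,[[351.2,197],[377.9,227.9],[342.4,248.5]],.011).round(4))
E
```

```text
shift [-0.4601 -0.2921 -0.0351] turn 0.8897312551309273 q6 -0.037 t 0.15
[[ 0.6156 -0.294   0.011 ]
 [ 0.5188 -0.3765  0.011 ]
 [ 0.4513 -0.263   0.011 ]]
```

Emit:
{"op": "play_rows", "data": {"steps": [-0.46,-0.292,-0.035,0.89,-0.46,-0.292,-0.035,0.89,-0.46,-0.292,-0.035,0.89,-0.46,-0.292,-0.035,0.89,-0.46,-0.292,-0.035,0.89,-0.46,-0.292,-0.035,0.89,-0.46,-0.292,-0.035,0.89,-0.46,-0.292,-0.035,0.89,-0.46,-0.292,-0.035,0.89,-0.46,-0.292,-0.035,0.89], "jaw": 0}}

```text
time: 1.45
tool_pos: [0.5748, 0.1697, 0.2605]
tcp_rot: [1.896, 2.504, -0.0]
wrist_force: [-0.3, 0.9, 0.4]
width: 1.001
grip_force: 0.0
```

```bash
python3 - <<'E'
from h import *
c=cam("wrist","w1.png"); s,p,R=st(); print(p,s["q"].round(3)); print(-c["R"].T@c["t"],c["R"][2])
print(proj(c,[[.573,.172,.153]]),s["wrist_force"])
E
```

```text
[0.57365934 0.17127626 0.26024209] [ 0.248  0.101  1.731  0.     1.31  -0.028]
[0.55767175 0.23229465 0.40969563] [ 0.07071595 -0.24917456 -0.96587333]
[[255.0577482 180.2203204]] [ 0.37891167 -0.33158087 -0.80190179]
```

View pics/w1.png

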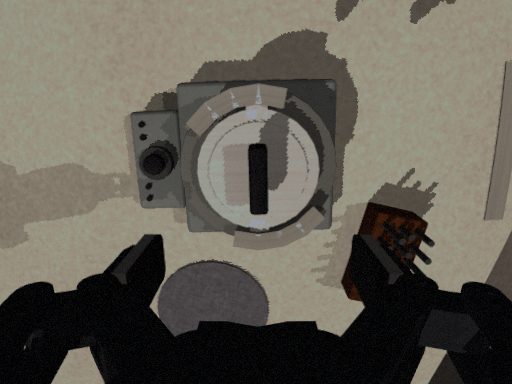

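The handle is at (258,180) in the wrist view, close to where I predicted. The button is at (155,162). Next I'll refine the pose.

```bash
cat >> h.py <<'E'
def blob(c,mask,box,z,mn=30):
    x0,y0,x1,y1=box; m=np.zeros(mask.shape,np.uint8); m[y0:y1,x0:x1]=mask[y0:y1,x0:x1]
    n,l,s,ce=cv2.connectedComponentsWithStats(m); out=[]
    for i in range(1,n):
        if s[i,4]<mn: continue
        k,_=cv2.findContours((l==i).astype(np.uint8),cv2.RETR_EXTERNAL,cv2.CHAIN_APPROX_NONE)
        W=ray(c,k[0].reshape(-1,2),z)[:,:2]
        (a,b),(w,h),_=r=cv2.minAreaRect((W*1000).astype(np.float32)); bx=cv2.boxPoints(r)
        e=[bx[1]-bx[0],bx[2]-bx[1]]; e=max(e,key=np.linalg.norm)
        print(ce[i].round(1),s[i,4],"ctr",(round(a,1),round(b,1)),"size",round(w,1),round(h,1),"long ax deg",round(np.degrees(np.arctan2(e[1],e[0]))%180,1))
E
python3 - <<'E'
from h import *
c=cam("wrist"); g=cv2.cvtColor(c["pixels"],cv2.COLOR_BGR2GRAY)
print("handle");blob(c,g<30,(240,135,275,220),.153)
print("lid");blob(c,g>75,(195,105,322,230),.109,300)
print("button");blob(c,g<30,(136,140,180,182),.07,50)
c=cam("scene"); g2=cv2.cvtColor(c["pixels"],cv2.COLOR_BGR2GRAY)
E
```

```text
handle
[258.7 180.3] 1212 ctr (574.6, 173.4) size 14.8 59.9 long ax deg 106.3
lid
[252.2 166.8] 11855 ctr (573.3, 173.7) size 127.7 124.1 long ax deg 15.7
[309.1 221.8] 413 ctr (633.5, 137.8) size 36.2 21.8 long ax deg 15.7
button
[159.3 161.6] 612 ctr (468.6, 149.1) size 36.7 36.8 long ax deg 105.7
```

```bash
python3 - <<'E'
from h import *
go([.574,.173,.140],np.radians(16.2))
E
```

```text
shift [-0.0005  0.0015  0.1201] turn -0.0038063846960614267 q6 -0.028 t 1.6
```

Emit:
{"op": "play_rows", "data": {"steps": [0,0.001,0.06,0,0,0.001,0.1,0,0,0.001,0.12,0,0,0.001,0.12,0,0,0.001,0.12,0]}}

```text
time: 2.22
tool_pos: [0.5754, 0.1738, 0.1426]
tcp_rot: [1.889, 2.508, 0.004]
wrist_force: [-0.4, 0.5, 0.2]
width: 0.998
grip_force: 0.0
```

Emit:
{"op": "play_rows", "data": {"steps": [0,0,0,0,0,0,0,0,0,0,0,0,0,0,0,0,0,0,0,0,0,0,0,0], "jaw": 255, "grip_force": 60}}

```text
time: 2.98
tool_pos: [0.5744, 0.1728, 0.141]
tcp_rot: [1.89, 2.508, 0.001]
wrist_force: [-0.7, -0.4, 4.0]
width: 0.164
grip_force: 59.4
```

```bash
python3 - <<'E'
from h import *
s,p,R=st(); print(p,s["wrist_force"],s["torque"],s["width"],s["grip_force"]); go([.574,.173,.140],np.radians(16.2))
E
```

```text
[0.5744103  0.17284522 0.14104235] [-0.71598155 -0.40935975  3.99394082] [-0.09844026  0.1388793   0.12111848] 0.16446833534336855 59.44760620594025
shift [ 0.0003 -0.0004  0.001 ] turn -0.0035924490355192518 q6 -0.028 t 2.975
```

Emit:
{"op": "play_rows", "data": {"steps": [0,0,0.002,0,0,0,0.004,0,0,0,0.006,0,0,0,0.007,0,0,0,0.007,0]}}

```text
time: 3.6
tool_pos: [0.5744, 0.1729, 0.1345]
tcp_rot: [1.89, 2.508, 0.001]
wrist_force: [-2.8, -1.4, 8.2]
width: 0.165
grip_force: 60.0
```

Emit:
{"op": "play_rows", "data": {"steps": [0,0,0,-0.15,0,0,0,-0.3,0,0,0,-0.45,0,0,0,-0.6,0,0,0,-0.75,0,0,0,-0.9,0,0,0,-1.05,0,0,0,-1.2,0,0,0,-1.35,0,0,0,-1.4]}}

```text
time: 4.85
tool_pos: [0.5756, 0.1734, 0.1351]
tcp_rot: [-0.172, 3.134, 0.002]
wrist_force: [-0.4, -0.2, 8.2]
width: 0.157
grip_force: 60.0
```

Emit:
{"op": "play_rows", "data": {"steps": [0,0,-0.005,0,0,0,-0.01,0,0,0,-0.02,0,0,0,-0.03,0,0,0,-0.06,0,0,0,-0.06,0]}}

```text
time: 5.6
tool_pos: [0.576, 0.1734, 0.1962]
tcp_rot: [-0.17, 3.132, 0.002]
wrist_force: [0.6, -0.1, -2.5]
width: 0.161
grip_force: 58.8
```

```bash
python3 - <<'E'
from h import *
c=cam("wrist","w2.png");s,p,R=st(); print(p,s["wrist_force"],s["q"][5]);t=cam("top","t2.png")
g=cv2.cvtColor(t["pixels"],cv2.COLOR_BGR2GRAY); go([.5725,-.077,.25])
E
```

```text
[0.57485627 0.17307837 0.19443484] [ 0.75131916 -0.94770279 -2.72258861] -1.4280618926622006
shift [ 0.0284 -0.2482 -0.0569] turn None q6 -1.428 t 5.7
```

View pics/w2.png

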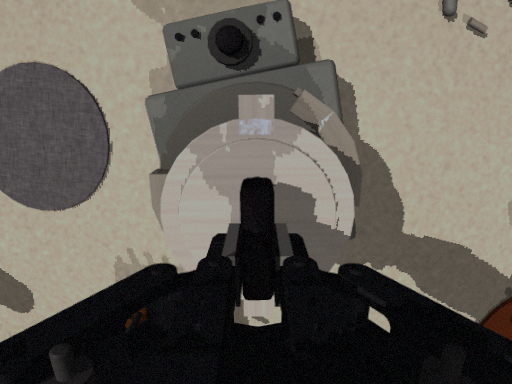

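The lid is off and held square. Now I'll carry it to the pad.

Emit:
{"op": "play_rows", "data": {"steps": [0.028,-0.248,0,0,0.028,-0.248,0,0,0.028,-0.248,0,0,0.028,-0.248,0,0,0.028,-0.248,0.06,0,0.028,-0.248,0.11,0,0.028,-0.248,0.13,0,0.028,-0.248,0.14,0,0.028,-0.248,0.148,0,0.028,-0.248,0.148,0]}}

```text
time: 6.95
tool_pos: [0.5741, -0.0766, 0.0465]
tcp_rot: [-0.171, 3.135, -0.001]
wrist_force: [-0.0, -0.8, -1.9]
width: 0.159
grip_force: 59.1
```

```bash
python3 - <<'E'
from h import *
s,p,R=st(); print(p,s["wrist_force"]); go([.5725,-.077,.042])
E
```

```text
[ 0.57407203 -0.07657628  0.04648403] [-0.02402724 -0.8294166  -1.93879079]
shift [ 0.0016 -0.0002  0.0045] turn None q6 -1.855 t 6.95
```

Emit:
{"op": "play_rows", "data": {"steps": [0,0,0.002,0,0,0,0.004,0,0,0,0.0045,0,0,0,0.0045,0]}}

```text
time: 7.45
tool_pos: [0.5737, -0.0768, 0.042]
tcp_rot: [-0.17, 3.136, -0.0]
wrist_force: [-0.1, 0.8, 4.2]
width: 0.161
grip_force: 59.9
```

Emit:
{"op": "play_rows", "data": {"steps": [0,0,0,0,0,0,0,0,0,0,0,0,0,0,0,0,0,0,0,0], "jaw": 0}}

```text
time: 8.07
tool_pos: [0.573, -0.0767, 0.0409]
tcp_rot: [0.17, -3.137, -0.0]
wrist_force: [0.0, 0.3, 0.2]
width: 1.0
grip_force: 0.0
```

Emit:
{"op": "play_rows", "data": {"steps": [0,0,-0.06,0,0,0,-0.12,0,0,0,-0.18,0,0,0,-0.22,0,0,0,-0.22,0,0,0,-0.22,0]}}

```text
time: 8.82
tool_pos: [0.5725, -0.0766, 0.2601]
tcp_rot: [0.17, -3.136, -0.0]
wrist_force: [0.3, -0.2, -0.5]
width: 0.997
grip_force: 0.0
```

```bash
python3 - <<'E'
from h import *
c=cam("wrist","w3.png"); t=cam("top","t3.png")
im=np.vstack([c["pixels"][:, :],]); 
g=t["pixels"][140:300,150:410]; cv2.imwrite("pics/m3.png",np.hstack([cv2.resize(g,(480,295)),cv2.resize(c["pixels"],(320,240)).__class__.__call__(shape=(0,0)) if False else cv2.resize(c["pixels"],(320,295))]))
s,p,R=st(); print(p,s["q"].round(2)); go([.6156,-.294,.16],0);go([.5188,-.3765,.16],0);go([.4513,-.263,.16],0)
E
```

```text
[ 0.5717603  -0.07646659  0.25859538] [-0.18  0.06  1.78 -0.    1.31 -1.86]
shift [-0.0205 -0.2211  0.0983] turn -1.4625877550128545 q6 -1.855 t 8.925
shift [ 0.0847 -0.2927  0.0986] turn -1.4625877550128545 q6 -1.855 t 8.925
shift [ 0.1395 -0.1725  0.0989] turn -1.4625877550128545 q6 -1.855 t 8.925
```

View pics/m3.png

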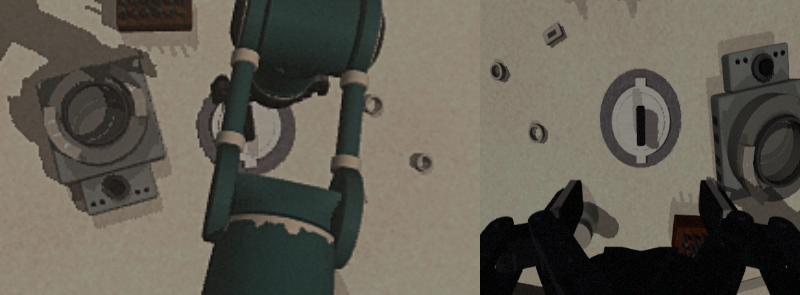

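The lid lies flat on the pad and the bowl is open. All three castings are in the wrist view at about (120,44), (30,92) and (93,172). I'll measure them using colour saturation.

```bash
cat >> h.py <<'E'
def castings(c,box,z=.011,mn=25):
    b=cv2.GaussianBlur(c["pixels"],(3,3),0).astype(int); g=b.mean(2); r=b[:,:,2]/np.maximum(b[:,:,0],1)
    m=((r<1.17)&(g>12)).astype(np.uint8); blob(c,cv2.morphologyEx(m,cv2.MORPH_CLOSE,np.ones((3,3))),box,z,mn); return r
E
python3 - <<'E'
from h import *
c=cam("wrist"); r=castings(c,(0,0,190,215)); b=c["pixels"].astype(int)
print(b[100,60],b[44,112],b[92,22],b[172,85])
cv2.imwrite("pics/crop4.png",cv2.resize(c["pixels"][0:220,0:200],None,fx=2.7,fy=2.7,interpolation=cv2.INTER_CUBIC))
E
```

```text
[24.9  2. ] 38 ctr (408.6, -383.0) size 16.1 8.7 long ax deg 80.7
[43.8  1.6] 29 ctr (407.6, -355.4) size 4.7 8.1 long ax deg 91.3
[16.3 25.5] 28 ctr (436.5, -392.8) size 9.2 7.0 long ax deg 60.1
[58.2 45.6] 36 ctr (457.8, -336.3) size 13.7 10.0 long ax deg 50.2
[112.5  44.1] 133 ctr (453.6, -267.1) size 11.9 29.0 long ax deg 102.0
[181.4  49. ] 41 ctr (451.2, -181.2) size 9.2 7.2 long ax deg 3.9
[161.6  48.5] 27 ctr (452.8, -204.5) size 5.3 8.0 long ax deg 129.7
[82.1 52.4] 29 ctr (464.7, -304.2) size 5.6 8.1 long ax deg 142.6
[ 3.6 62.3] 39 ctr (483.1, -412.0) size 5.8 16.8 long ax deg 151.5
[129.2  68. ] 91 ctr (479.0, -243.3) size 10.4 24.1 long ax deg 149.4
[32.5 69.4] 78 ctr (489.9, -372.4) size 14.3 20.1 long ax deg 127.8
[150.2  64.3] 38 ctr (471.8, -216.9) size 10.2 7.6 long ax deg 64.8
[181.3  69.5] 78 ctr (475.9, -179.0) size 17.0 19.2 long ax deg 158.0
[152.8 101.9] 817 ctr (511.8, -210.2) size 49.8 67.8 long ax deg 178.9
[83.8 72. ] 25 ctr (486.5, -301.0) size 6.9 9.2 long ax deg 134.8
[ 9.3 83.8] 29 ctr (508.7, -403.7) size 11.9 7.0 long ax deg 41.2
[129.4  87.7] 55 ctr
[... 2015 characters left out ...]
ze 13.3 25.7 long ax deg 143.6
[176.  191.7] 42 ctr (628.9, -177.8) size 11.8 7.6 long ax deg 24.0
[ 84.2 206.4] 153 ctr (664.2, -301.7) size 16.1 38.6 long ax deg 143.9
[133.4 206.3] 222 ctr (656.1, -234.6) size 33.6 23.6 long ax deg 81.8
[ 53.6 208.3] 195 ctr (669.4, -349.9) size 23.1 49.1 long ax deg 102.3
[100.2 207.4] 58 ctr (663.5, -282.0) size 7.8 20.2 long ax deg 154.1
[177.9 206.4] 99 ctr (649.1, -175.7) size 9.7 27.4 long ax deg 101.8
[111.4 209.2] 31 ctr (662.6, -265.4) size 7.0 10.3 long ax deg 179.2
[  2.9 209.3] 32 ctr (683.1, -427.9) size 11.6 9.2 long ax deg 87.9
[162.1 210.2] 39 ctr (656.7, -195.3) size 14.1 7.2 long ax deg 35.5
[111 127 135] [39 44 39] [30 31 34] [62 68 75]
```

View pics/crop4.png

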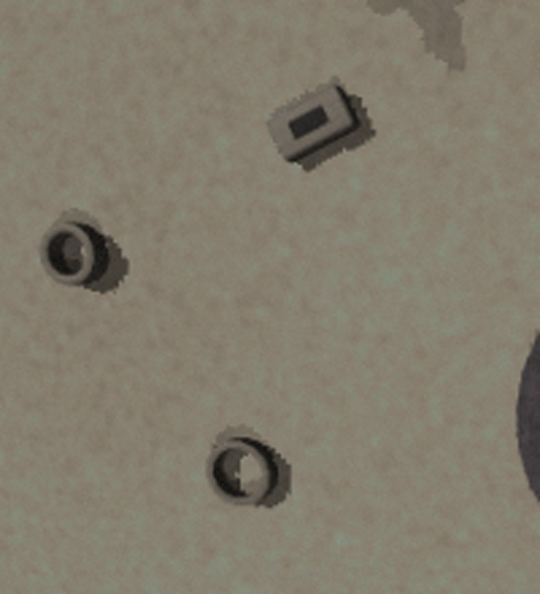

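In the crop the tag's top face is centred at (313,122), with its long axis running from (279,142) to (347,104). The ring tops are at (68,252) and (240,470).

```bash
python3 - <<'E'
from h import *
c=cam("wrist")
W=ray(c,np.array([[313,122],[279,142],[347,104],[268,125],[338,84],[357,125],[290,160],[68,252],[240,470]])/2.7,.010)[:,:2]
print(W.round(4)); d=W[2]-W[1]; a=np.arctan2(d[1],d[0]); print(np.degrees(a),np.linalg.norm(d),np.linalg.norm(W[3]-W[6]))
go([*W[0],.12],a+np.pi/2)
c=cam("wrist") if 0 else None
E
```

```text
[[ 0.4532 -0.2614]
 [ 0.4629 -0.2771]
 [ 0.4443 -0.246 ]
 [ 0.4559 -0.2824]
 [ 0.436  -0.2505]
 [ 0.4529 -0.2411]
 [ 0.4704 -0.2717]
 [ 0.5195 -0.3825]
 [ 0.6177 -0.2964]]
121.03188385774587 0.036209433007979394 0.018067599487760693
shift [ 0.1375 -0.1712  0.139 ] turn 1.1373854009142166 q6 -1.855 t 9.025
```

Emit:
{"op": "play_rows", "data": {"steps": [0.1375,-0.171,0.12,1.137,0.1375,-0.171,0.12,1.137,0.1375,-0.171,0.12,1.137,0.1375,-0.171,0.12,1.137,0.1375,-0.171,0.16,1.137,0.1375,-0.171,0.2,1.137,0.1375,-0.171,0.225,1.137,0.1375,-0.171,0.238,1.137,0.1375,-0.171,0.238,1.137]}}

```text
time: 10.15
tool_pos: [0.4539, -0.2609, 0.0217]
tcp_rot: [-1.544, -2.733, -0.0]
wrist_force: [0.1, -0.2, -0.0]
width: 1.0
grip_force: 0.0
```

```bash
python3 - <<'E'
from h import *
s,p,R=st(); print(p,s["wrist_force"])
go([.453,-.262,.019],np.radians(31))
E
```

```text
[ 0.4538678  -0.26088064  0.02172952] [ 0.08685866 -0.18197765 -0.01502289]
shift [-0.0005 -0.0013  0.0027] turn 0.0013729865536695751 q6 -1.112 t 10.15
```

Emit:
{"op": "play_rows", "data": {"steps": [0,0,0.0015,0,0,0,0.0015,0,0,0,0.0015,0,0,0,0.0015,0,0,0,0.0015,0,0,0,0.0015,0], "jaw": 255, "grip_force": 40}}

```text
time: 10.9
tool_pos: [0.4548, -0.2616, 0.0215]
tcp_rot: [1.546, 2.735, -0.0]
wrist_force: [0.4, -0.0, 0.3]
width: -0.002
grip_force: 0.0
```

Emit:
{"op": "play_rows", "data": {"steps": [0,0,-0.06,0,0,0,-0.12,0,0,0,-0.18,0,0,0,-0.18,0,0,0,-0.18,0]}}

```text
time: 11.52
tool_pos: [0.4547, -0.2614, 0.2014]
tcp_rot: [1.546, 2.735, 0.0]
wrist_force: [0.4, -0.5, -1.1]
width: 0.003
grip_force: 0.0
```

```bash
python3 - <<'E'
from h import *
s,p,R=st(); print(p,s["wrist_force"],s["width"],s["grip_force"])
go([.574,.173,.2],np.radians(16+90))
E
```

```text
[ 0.454662   -0.2614318   0.20142003] [ 0.37261672 -0.53504351 -1.08786535] 0.0027217413645167486 0.0
shift [0.3106 0.3263 0.0014] turn -1.3080541174723423 q6 -1.111 t 11.525
```

The jaws shut on nothing, so I'll look.

```bash
python3 - <<'E'
from h import *
c=cam("wrist","w5.png"); s,p,R=st(); print(proj(c,[[.453,-.2614,.01],[*p[:2],0.01]]), -c["R"].T@c["t"])
E
```

```text
[[255.37072467 163.87226984]
 [256.28929434 163.9776124 ]] [ 0.42160784 -0.20581934  0.350659  ]
```

View pics/w5.png

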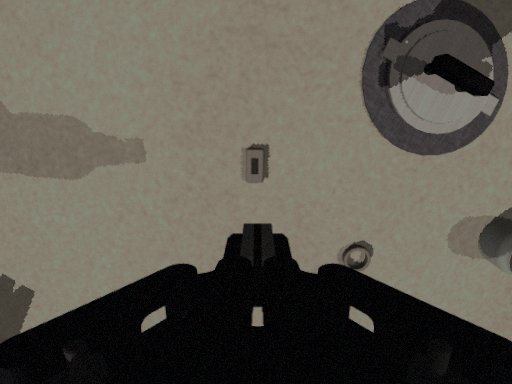

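The tag is untouched at (256,164), exactly under the jaws, so the fingers closed just above it. I'll go lower this time.

Emit:
{"op": "play_rows", "data": {"steps": [0,0,0.06,0,0,0,0.12,0,0,0,0.16,0,0,0,0.178,0,0,0,0.182,0,0,0,0.183,0,0,0,0.183,0], "jaw": 0}}

```text
time: 12.45
tool_pos: [0.4563, -0.2625, 0.0202]
tcp_rot: [1.544, 2.732, -0.0]
wrist_force: [-0.8, 0.4, -0.7]
width: 1.001
grip_force: 0.0
```

```bash
python3 - <<'E'
from h import *
go([.453,-.2615,.0165],np.radians(31)); print(st()[1],st()[0]["wrist_force"],st()[0]["width"])
c=cam("wrist","w6.png")
E
```

```text
shift [ 0.0025 -0.0023  0.0037] turn 0.0009474850239894472 q6 -1.111 t 12.45
[ 0.45626839 -0.26247883  0.02023345] [-0.80213556  0.3634165  -0.70413806] 1.0008110516350346
```

View pics/w6.png

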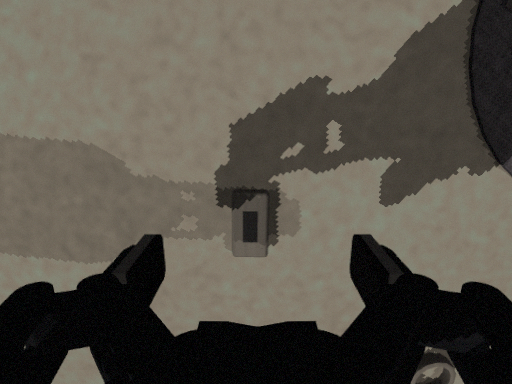

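The tag is at px (250,223), and the fingertips start at row 235, so it sits a little forward of the jaws. I'll measure the offset.

```bash
python3 - <<'E'
from h import *
c=cam("wrist"); s,p,R=st()
W=ray(c,[[250.5,217],[250.5,191],[250.5,243]],.010); print(W.round(4),p,"force",s["wrist_force"])
print("TCP proj at z=.005,.01,.02",proj(c,[[*p[:2],.005],[*p[:2],.01],[*p[:2],.02]]))
go([*W[0][:2],.0165],np.radians(31))
E
```

```text
[[ 0.4506 -0.2591  0.01  ]
 [ 0.4431 -0.2466  0.01  ]
 [ 0.4584 -0.2723  0.01  ]] [ 0.45598917 -0.26228334  0.02004029] force [0.30844728 1.17703421 0.30241063]
TCP proj at z=.005,.01,.02 [[256.03770651 223.0808782 ]
 [256.02274096 226.46598265]
 [255.99021912 233.83659239]]
shift [ 0.0055 -0.003   0.0035] turn 0.0009953301435290385 q6 -1.111 t 12.55
```

Emit:
{"op": "play_rows", "data": {"steps": [0.0055,-0.003,0.002,0,0.0055,-0.003,0.0035,0,0.0055,-0.003,0.0035,0,0.0055,-0.003,0.0035,0]}}

```text
time: 13.05
tool_pos: [0.4494, -0.2584, 0.015]
tcp_rot: [1.546, 2.735, -0.0]
wrist_force: [-0.5, 0.3, 0.2]
width: 1.003
grip_force: 0.0
```

Emit:
{"op": "play_rows", "data": {"steps": [0,0,0,0,0,0,0,0,0,0,0,0,0,0,0,0,0,0,0,0,0,0,0,0], "jaw": 255, "grip_force": 40}}

```text
time: 13.8
tool_pos: [0.4494, -0.2584, 0.015]
tcp_rot: [-1.546, -2.735, 0.0]
wrist_force: [-0.0, 0.4, 0.7]
width: 0.0
grip_force: 0.0
```

```bash
python3 - <<'E'
from h import *
c=cam("wrist","w7.png"); s=cam("scene"); t=cam("top")
p=st()[1]; u=proj(s,[p])[0].astype(int); v=proj(t,[p])[0].astype(int); print(u,v)
def cr(im,q,r=40):
    y=max(q[1]-r,0);x=max(q[0]-r,0); return cv2.resize(im[y:y+2*r,x:x+2*r],(390,390),interpolation=cv2.INTER_CUBIC)
cv2.imwrite("pics/m7.png",np.hstack([cr(s["pixels"],u),cv2.resize(c["pixels"][150:290,180:330],(400,390))]))
E
```

```text
[236 131] [341 249]
```

View pics/m7.png

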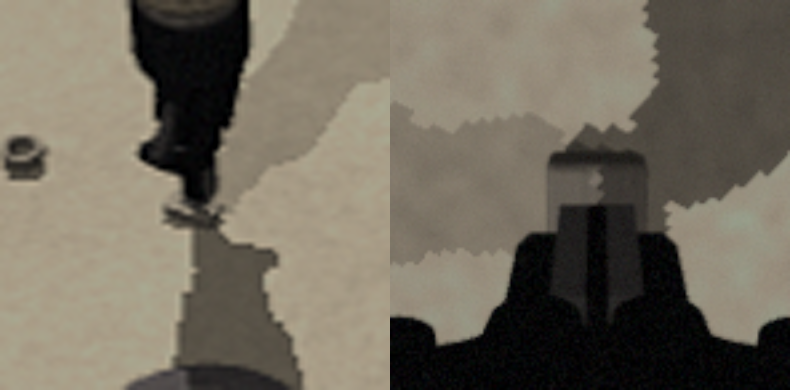

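The shut fingertips are resting above the tag rather than beside it, so the tips are higher than the reading suggests. I'll probe downward gently until they touch.

Emit:
{"op": "play_rows", "data": {"steps": [0,0,0.001,0,0,0,0.002,0,0,0,0.002,0]}}

```text
time: 14.32
tool_pos: [0.4493, -0.2583, 0.0128]
tcp_rot: [-1.545, -2.735, -0.0]
wrist_force: [0.2, 1.2, -0.0]
width: 0.002
grip_force: 0.0
```

```bash
python3 - <<'E'
from h import *
c=cam("wrist"); s,p,R=st(); print(p,s["wrist_force"])
W=ray(c,[[222,200],[259,200]],.010);  print(np.linalg.norm(W[0]-W[1]))
c=cam("scene"); print(proj(c,[p,p-[0,0,.017],[*p[:2],.01]]))
E
```

```text
[ 0.4493231  -0.25832681  0.01286734] [-0.53021816  0.51242518 -0.07864782]
0.01878616125445419
[[236.98053802 131.90391861]
 [237.18096907 135.42564585]
 [237.01464839 132.50346982]]
```

Emit:
{"op": "play_rows", "data": {"steps": [0,0,0.001,0,0,0,0.002,0,0,0,0.003,0,0,0,0.003,0]}}

```text
time: 14.92
tool_pos: [0.4493, -0.2583, 0.0098]
tcp_rot: [-1.546, -2.735, 0.0]
wrist_force: [0.7, -0.3, -0.8]
width: 0.004
grip_force: 0.0
```

Emit:
{"op": "play_rows", "data": {"steps": [0,0,0.001,0,0,0,0.002,0,0,0,0.003,0,0,0,0.003,0]}}

```text
time: 15.42
tool_pos: [0.4493, -0.2583, 0.0069]
tcp_rot: [-1.546, -2.735, 0.0]
wrist_force: [0.1, 0.1, -0.1]
width: 0.002
grip_force: 0.0
```

Emit:
{"op": "play_rows", "data": {"steps": [0,0,0.001,0,0,0,0.002,0,0,0,0.003,0,0,0,0.003,0]}}

```text
time: 15.92
tool_pos: [0.4495, -0.2584, 0.0043]
tcp_rot: [-1.546, -2.735, 0.0]
wrist_force: [-0.9, 0.4, 2.8]
width: 0.003
grip_force: 1.8
```

Emit:
{"op": "play_rows", "data": {"steps": [0,0,0.001,0,0,0,0.002,0,0,0,0.003,0,0,0,0.003,0]}}

```text
time: 16.42
tool_pos: [0.4495, -0.2584, 0.0041]
tcp_rot: [-1.545, -2.734, -0.0]
wrist_force: [-8.6, 5.6, 27.8]
width: 0.001
grip_force: 13.5
```

Emit:
{"op": "play_rows", "data": {"steps": [0,0,-0.002,0,0,0,-0.0035,0,0,0,-0.0035,0]}}

```text
time: 16.8
tool_pos: [0.4494, -0.2584, 0.0043]
tcp_rot: [1.546, 2.735, 0.0]
wrist_force: [-0.4, -0.1, 1.1]
width: 0.002
grip_force: 0.0
```

```bash
python3 - <<'E'
from h import *
c=cam("wrist","w8.png"); s=cam("scene"); S,p,R=st(); print(p,S["wrist_force"],S["q"])
u=np.array([236,132])
x=cv2.resize(s["pixels"][u[1]-30:u[1]+30,u[0]-30:u[0]+30],(390,390),interpolation=cv2.INTER_CUBIC)
print((proj(s,[[*p[:2],0],[*p[:2],.01],p,p+[0,0,.017]])-u+30)*6.5)
print(proj(c,[p,p-[0,0,.017],p+R@[-.011,0,.017],p+R@[.011,0,.017]])*[400/150,390/140]-np.array([180*400/150,150*390/140]))
cv2.imwrite("pics/m8.png",np.hstack([x,cv2.resize(c["pixels"][150:290,180:330],(400,390))]))
print("bot attrs",[a for a in dir(bot) if a[0]!='_'])
E
```

```text
[ 0.44942544 -0.25838575  0.00426901] [-0.81656569 -0.42474128  1.91784912] [-5.69832217e-01  2.18668819e-01  2.11888222e+00  8.92041615e-06
  8.04171432e-01 -1.11182895e+00]
[[202.13712805 211.76830564]
 [201.36866505 198.29195601]
 [201.81026371 206.03696738]
 [200.49087493 182.89031473]]
[[203.13165774 234.83267862]
 [203.3401231  201.32254305]
 [203.33901396 251.07985539]
 [203.3341785  149.75678886]]
bot attrs ['MotionError', 'finish_job', 'read_camera', 'read_state']
```

View pics/m8.png

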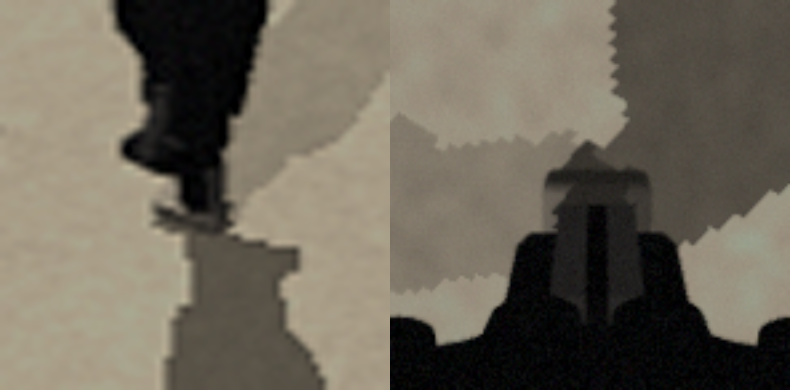

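The tips touch the tag's top at a TCP reading of 0.004. So the shut tips are about 6 mm behind the TCP, not 17 mm ahead of it. I'll open, go down to a reading of about -0.005, and close.

Emit:
{"op": "play_rows", "data": {"steps": [-0.004,0,-0.03,0,-0.004,0,-0.03,0,-0.004,0,-0.03,0,-0.004,0,-0.03,0,-0.004,0,-0.03,0], "jaw": 0}}

```text
time: 17.52
tool_pos: [0.4508, -0.2613, 0.0335]
tcp_rot: [-1.545, -2.734, -0.0]
wrist_force: [0.8, -0.2, -0.7]
width: 0.999
grip_force: 0.0
```

Emit:
{"op": "play_rows", "data": {"steps": [0,0,0.02,0,0,0,0.03,0,0,0,0.036,0,0,0,0.038,0,0,0,0.038,0]}}

```text
time: 18.15
tool_pos: [0.4517, -0.2619, -0.0034]
tcp_rot: [1.546, 2.735, -0.0]
wrist_force: [-0.7, 1.0, 0.1]
width: 0.998
grip_force: 0.0
```

Emit:
{"op": "play_rows", "data": {"steps": [0,0,0.0015,0,0,0,0.0015,0,0,0,0.0015,0,0,0,0.0015,0,0,0,0.0015,0,0,0,0.0015,0], "jaw": 255, "grip_force": 40}}

```text
time: 18.9
tool_pos: [0.4518, -0.262, -0.0047]
tcp_rot: [1.545, 2.734, -0.0]
wrist_force: [-1.1, -0.3, 2.5]
width: 0.22
grip_force: 39.8
```

Gripped (opening about 19 mm). Now I'll lift it and carry it over the bowl.

Emit:
{"op": "play_rows", "data": {"steps": [0,0,-0.05,0,0,0,-0.1,0,0,0,-0.16,0,0,0,-0.2,0,0,0,-0.2,0]}}

```text
time: 19.52
tool_pos: [0.4539, -0.2633, 0.1994]
tcp_rot: [1.542, 2.728, -0.001]
wrist_force: [0.1, 0.2, -1.1]
width: 0.218
grip_force: 39.5
```

```bash
python3 - <<'E'
from h import *
go([.574,.173,.195],np.radians(31)); print(st()[0]["width"])
E
```

```text
shift [0.3118 0.328  0.0033] turn 0.000993726891619584 q6 -1.115 t 19.525
0.21783365872174212
```

Emit:
{"op": "play_rows", "data": {"steps": [0.312,0.328,0,0,0.312,0.328,0,0,0.312,0.328,0,0,0.312,0.328,0,0,0.312,0.328,0,0,0.312,0.328,0,0,0.312,0.328,0,0,0.312,0.328,0.0,0,0.312,0.328,0.05,0,0.312,0.328,0.05,0]}}

```text
time: 20.78
tool_pos: [0.5664, 0.1729, 0.1389]
tcp_rot: [-1.541, -2.727, 0.015]
wrist_force: [-0.4, -1.1, -0.5]
width: 0.221
grip_force: 39.5
```

```bash
python3 - <<'E'
from h import *
go([.574,.173,.098],np.radians(31)); print(st()[0]["width"])
E
```

```text
shift [-0.004   0.0071  0.0408] turn 0.0010985439839119593 q6 -0.287 t 20.775
0.22076815096804048
```

Emit:
{"op": "play_rows", "data": {"steps": [0,0,0,0,0,0,0.02,0,0,0,0.045,0,0,0,0.045,0]}}

```text
time: 21.28
tool_pos: [0.5698, 0.1737, 0.0979]
tcp_rot: [-1.545, -2.732, 0.004]
wrist_force: [-1.1, -0.2, -0.6]
width: 0.222
grip_force: 39.5
```

Emit:
{"op": "play_rows", "data": {"steps": [0,0,0,0,0,0,0,0,0,0,0,0,0,0,0,0], "jaw": 150}}

```text
time: 21.78
tool_pos: [0.5719, 0.1748, 0.1006]
tcp_rot: [1.545, 2.734, 0.001]
wrist_force: [0.0, 0.0, -0.5]
width: 0.412
grip_force: 0.0
```

Emit:
{"op": "play_rows", "data": {"steps": [0,0,-0.04,0,0,0,-0.08,0,0,0,-0.13,0,0,0,-0.16,0,0,0,-0.16,0]}}

```text
time: 22.4
tool_pos: [0.5736, 0.1753, 0.2641]
tcp_rot: [1.543, 2.73, 0.008]
wrist_force: [-0.1, 0.3, -0.1]
width: 0.413
grip_force: 0.0
```

```bash
python3 - <<'E'
from h import *
go([.519,-.38,.25],np.radians(0)); print(st()[0]["width"],st()[1]); c=cam("wrist","w9.png"); cam("top","t9.png")
print(proj(c,[[.574,.173,.055]]))
E
```

```text
shift [-0.4474 -0.3334  0.0127] turn 0.5421033765099965 q6 -0.287 t 22.4
0.41250819474445954 [0.57361381 0.17525688 0.26412218]
[[254.67622401 163.29864687]]
```

View pics/w9.png

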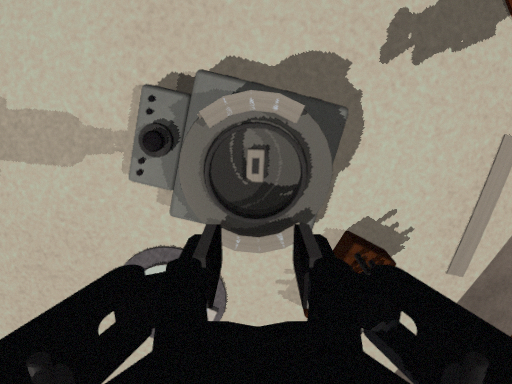

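The tag lies in the middle of the bowl, at (256,165). Next is the far ring: I'll check that it hasn't moved and go above it.

```bash
python3 - <<'E'
from h import *
a=cv2.imread("pics/top0.png"); b=cv2.imread("pics/t9.png")
for n,(x,y) in dict(r1=(351,197),r2=(378,228)).items():
    print(n,cv2.absdiff(a,b)[y-9:y+10,x-9:x+10].mean(), cv2.absdiff(a,b)[y-9:y+10,x-9:x+10].max())
E
```

```text
r1 16.57894736842105 26
r2 16.249307479224377 26
```

Emit:
{"op": "play_rows", "data": {"steps": [-0.447,-0.333,0.03,0.54,-0.447,-0.333,0.03,0.54,-0.447,-0.333,0.03,0.54,-0.447,-0.333,0.03,0.54,-0.447,-0.333,0.03,0.54,-0.447,-0.333,0.03,0.54,-0.447,-0.333,0.03,0.54,-0.447,-0.333,0.03,0.54,-0.447,-0.333,0.03,0.54,-0.447,-0.333,0.03,0.54], "jaw": 0}}

```text
time: 23.75
tool_pos: [0.5144, -0.3831, 0.2263]
tcp_rot: [-2.221, -2.215, 0.002]
wrist_force: [-0.2, 0.7, 0.5]
width: 0.996
grip_force: 0.0
```

Emit:
{"op": "play_rows", "data": {"steps": [0,0,0,0,0,0,0,0,0,0,0,0,0,0,0,0]}}

```text
time: 24.25
tool_pos: [0.5173, -0.3791, 0.2303]
tcp_rot: [2.217, 2.225, 0.0]
wrist_force: [-0.3, -0.4, 1.5]
width: 0.998
grip_force: 0.0
```

```bash
cat >> h.py <<'E'
def rings(c,X,r0=.016,z=.011,win=70):
    """Hough circles near expected X at height z -> world centres, diameters"""
    u=proj(c,[[*X,z]])[0].astype(int); x0,y0=max(u[0]-win,0),max(u[1]-win,0)
    g=cv2.cvtColor(c["pixels"],cv2.COLOR_BGR2GRAY)[y0:u[1]+win,x0:u[0]+win]
    px=np.linalg.norm(proj(c,[[X[0]+r0,X[1],z]])[0]-proj(c,[[*X,z]])[0]); k=4
    H=cv2.HoughCircles(cv2.resize(g,None,fx=k,fy=k,interpolation=cv2.INTER_CUBIC),cv2.HOUGH_GRADIENT,1,30,param1=80,param2=22,minRadius=int(.55*px*k),maxRadius=int(1.25*px*k))
    print("exp px",u,"r px",px)
    if H is None: return print("none")
    for x,y,r in H[0][:5]:
        q=np.array([x,y])/k+[x0,y0]; W=ray(c,[q,q+[r/k,0]],z); print(q.round(1),W[0].round(4),"diam",2*np.linalg.norm(W[1]-W[0]).round(4))
E
python3 - <<'E'
from h import *
c=cam("wrist","w10.png"); print(st()[1]); rings(c,[.519,-.379]); t=cam("top","t10.png")
a=cv2.imread("pics/top0.png")
for n,(x,y) in dict(r1=(351,197),r2=(378,228)).items(): print(n,cv2.absdiff(a,t["pixels"])[y-9:y+10,x-9:x+10].mean())
E
```

```text
[ 0.51720191 -0.37932253  0.23034643]
exp px [257 160] r px 13.449618194800363
[259.4 162.1] [ 0.5208 -0.381   0.011 ] diam 0.0238
r1 12.965835641735918
r2 12.364727608494922
```

```bash
python3 - <<'E'
from h import *
go([.5205,-.3808,-.005],0)
E
```

```text
shift [-0.0012  0.0032  0.2353] turn 0.002955094296899441 q6 -0.675 t 24.35
```

Emit:
{"op": "play_rows", "data": {"steps": [-0.001,0.003,0.06,0,-0.001,0.003,0.12,0,-0.001,0.003,0.17,0,-0.001,0.003,0.2,0,-0.001,0.003,0.225,0,-0.001,0.003,0.235,0,-0.001,0.003,0.235,0,-0.001,0.003,0.235,0]}}

```text
time: 25.35
tool_pos: [0.5209, -0.3818, -0.0035]
tcp_rot: [2.217, 2.222, 0.0]
wrist_force: [0.1, -0.2, 0.6]
width: 1.0
grip_force: 0.0
```

Emit:
{"op": "play_rows", "data": {"steps": [0,0,0,0,0,0,0,0,0,0,0,0,0,0,0,0,0,0,0,0,0,0,0,0], "jaw": 255}}

```text
time: 26.1
tool_pos: [0.5201, -0.3812, -0.0043]
tcp_rot: [2.219, 2.223, 0.0]
wrist_force: [-0.4, 1.4, 5.7]
width: 0.325
grip_force: 39.4
```

Emit:
{"op": "play_rows", "data": {"steps": [0,0,-0.05,0,0,0,-0.1,0,0,0,-0.16,0,0,0,-0.2,0,0,0,-0.2,0]}}

```text
time: 26.72
tool_pos: [0.5222, -0.3829, 0.2]
tcp_rot: [2.213, 2.217, 0.002]
wrist_force: [0.1, -0.3, -0.5]
width: 0.321
grip_force: 39.7
```

```bash
python3 - <<'E'
from h import *
go([.574,.173,.195],np.radians(16)); print(st()[0]["width"],st()[1])
E
```

```text
shift [0.5558 0.0529 0.0022] turn -0.27716426992898846 q6 -0.673 t 26.725
0.32131135741207556 [ 0.52222718 -0.38290946  0.2000134 ]
```

Emit:
{"op": "play_rows", "data": {"steps": [0.556,0.053,0,-0.277,0.556,0.053,0,-0.277,0.556,0.053,0,-0.277,0.556,0.053,0,-0.277,0.556,0.053,0,-0.277,0.556,0.053,0,-0.277,0.556,0.053,0,-0.277,0.556,0.053,0,-0.277,0.556,0.053,0,-0.277,0.556,0.053,0,-0.277]}}

```text
time: 27.98
tool_pos: [0.5704, 0.1788, 0.1925]
tcp_rot: [-1.883, -2.512, 0.003]
wrist_force: [0.1, -0.2, -0.7]
width: 0.324
grip_force: 39.7
```

Emit:
{"op": "play_rows", "data": {"steps": [0,0,0,0,0,0,0.03,0,0,0,0.06,0,0,0,0.09,0,0,0,0.09,0,0,0,0.09,0]}}

```text
time: 28.72
tool_pos: [0.5723, 0.174, 0.1056]
tcp_rot: [1.893, 2.507, 0.001]
wrist_force: [-0.5, -0.0, 0.7]
width: 0.327
grip_force: 39.7
```

```bash
python3 - <<'E'
from h import *
go([.574,.173,.103],np.radians(16)); print(st()[0]["width"],st()[1])
E
```

```text
shift [-0.0014  0.0014  0.0027] turn -0.001806064424692 q6 -0.024 t 28.725
0.32661565547887184 [0.57225127 0.17399838 0.10564981]
```

Emit:
{"op": "play_rows", "data": {"steps": [0,0,0.004,0,0,0,0.004,0,0,0,0.004,0,0,0,0.004,0], "jaw": 130}}

```text
time: 29.22
tool_pos: [0.5719, 0.1752, 0.1014]
tcp_rot: [1.891, 2.509, 0.001]
wrist_force: [0.2, 0.0, -0.0]
width: 0.488
grip_force: 0.0
```

Emit:
{"op": "play_rows", "data": {"steps": [0,0,-0.04,0,0,0,-0.08,0,0,0,-0.12,0,0,0,-0.14,0,0,0,-0.14,0]}}

```text
time: 29.85
tool_pos: [0.5727, 0.1754, 0.2427]
tcp_rot: [1.889, 2.507, 0.004]
wrist_force: [-0.2, -0.0, -0.1]
width: 0.494
grip_force: 0.0
```

```bash
python3 - <<'E'
from h import *
go([.617,-.295,.21],np.radians(0)); print(st()[0]["width"],st()[1]); c=cam("wrist","w11.png");rings(c,[.574,.173],z=.067,win=60)
E
```

```text
shift [-0.4644 -0.0872  0.0324] turn 0.27912865786511465 q6 -0.024 t 29.85
0.4936085397159772 [0.57274888 0.17541508 0.24268161]
exp px [256 170] r px 15.067328560487661
[260.6 172.4] [0.5789 0.1718 0.067 ] diam 0.0306
[240.6 155.4] [0.5538 0.1835 0.067 ] diam 0.0254
```

The ring is in the bowl. Next is the last ring, near (0.617, -0.295).

Emit:
{"op": "play_rows", "data": {"steps": [-0.464,-0.087,0.03,0.28,-0.464,-0.087,0.03,0.28,-0.464,-0.087,0.03,0.28,-0.464,-0.087,0.03,0.28,-0.464,-0.087,0.03,0.28,-0.464,-0.087,0.03,0.28,-0.464,-0.087,0.03,0.28,-0.464,-0.087,0.03,0.28,-0.464,-0.087,0.03,0.28,-0.464,-0.087,0.03,0.28], "jaw": 0}}

```text
time: 31.15
tool_pos: [0.6147, -0.294, 0.2085]
tcp_rot: [-2.22, -2.217, 0.001]
wrist_force: [0.6, -0.4, 0.1]
width: 1.001
grip_force: 0.0
```

Emit:
{"op": "play_rows", "data": {"steps": [0,0,0,0,0,0,0,0,0,0,0,0,0,0,0,0]}}

```text
time: 31.65
tool_pos: [0.616, -0.2946, 0.2113]
tcp_rot: [2.222, 2.221, 0.0]
wrist_force: [0.4, 1.2, -0.4]
width: 1.006
grip_force: 0.0
```

```bash
python3 - <<'E'
from h import *
c=cam("wrist","w12.png"); print(st()[1]); rings(c,[.617,-.296]); go([.617,-.2955,-.005],0); t=cam("top","t12.png")
E
```

```text
[ 0.61600929 -0.29467644  0.21124906]
exp px [257 164] r px 14.134483062134583
[258.1 165.1] [ 0.618  -0.2965  0.011 ] diam 0.0272
shift [-0.0008  0.0009  0.2162] turn -0.0005761864866322686 q6 -0.482 t 31.7
```

Emit:
{"op": "play_rows", "data": {"steps": [-0.002,0.002,0.06,0,-0.002,0.002,0.12,0,-0.002,0.002,0.16,0,-0.002,0.002,0.19,0,-0.002,0.002,0.208,0,-0.002,0.002,0.216,0,-0.002,0.002,0.216,0,-0.002,0.002,0.216,0]}}

```text
time: 32.75
tool_pos: [0.6191, -0.2976, -0.0033]
tcp_rot: [2.221, 2.218, 0.001]
wrist_force: [-0.1, -0.2, -0.0]
width: 1.0
grip_force: 0.0
```

Emit:
{"op": "play_rows", "data": {"steps": [0,0,0,0,0,0,0,0,0,0,0,0,0,0,0,0,0,0,0,0,0,0,0,0], "jaw": 255}}

```text
time: 33.5
tool_pos: [0.6182, -0.2971, -0.0042]
tcp_rot: [2.222, 2.22, 0.0]
wrist_force: [-1.9, 0.6, 5.7]
width: 0.375
grip_force: 39.4
```

Emit:
{"op": "play_rows", "data": {"steps": [0,0,-0.05,0,0,0,-0.1,0,0,0,-0.16,0,0,0,-0.2,0,0,0,-0.2,0]}}

```text
time: 34.12
tool_pos: [0.6206, -0.2984, 0.2004]
tcp_rot: [2.216, 2.214, 0.004]
wrist_force: [0.3, -0.0, -0.6]
width: 0.368
grip_force: 39.8
```

```bash
python3 - <<'E'
from h import *
go([.574,.173,.195],np.radians(16)); print(st()[0]["width"],st()[1])
E
```

```text
shift [ 0.4714 -0.0471  0.0029] turn -0.28025842601823703 q6 -0.483 t 34.125
0.36813799295543104 [ 0.62060231 -0.2984028   0.20037446]
```

Emit:
{"op": "play_rows", "data": {"steps": [0.471,-0.047,0,-0.28,0.471,-0.047,0,-0.28,0.471,-0.047,0,-0.28,0.471,-0.047,0,-0.28,0.471,-0.047,0,-0.28,0.471,-0.047,0,-0.28,0.471,-0.047,0,-0.28,0.471,-0.047,0,-0.28,0.471,-0.047,0,-0.28,0.471,-0.047,0,-0.28]}}

```text
time: 35.38
tool_pos: [0.5705, 0.1735, 0.1933]
tcp_rot: [-1.89, -2.508, 0.004]
wrist_force: [0.1, -0.2, -0.5]
width: 0.373
grip_force: 39.8
```

Emit:
{"op": "play_rows", "data": {"steps": [0,0,0,0,0,0,0.03,0,0,0,0.06,0,0,0,0.092,0,0,0,0.092,0,0,0,0.092,0]}}

```text
time: 36.12
tool_pos: [0.5723, 0.1735, 0.1041]
tcp_rot: [1.892, 2.507, 0.002]
wrist_force: [1.5, 0.2, 0.4]
width: 0.372
grip_force: 39.8
```

Emit:
{"op": "play_rows", "data": {"steps": [0,0,0,0,0,0,0,0,0,0,0,0,0,0,0,0], "jaw": 120}}

```text
time: 36.62
tool_pos: [0.5715, 0.1742, 0.1033]
tcp_rot: [1.891, 2.509, 0.001]
wrist_force: [0.4, -0.1, 0.8]
width: 0.53
grip_force: 0.0
```

Emit:
{"op": "play_rows", "data": {"steps": [0,0,-0.04,0,0,0,-0.08,0,0,0,-0.12,0,0,0,-0.14,0,0,0,-0.14,0]}}

```text
time: 37.25
tool_pos: [0.5723, 0.1744, 0.2446]
tcp_rot: [1.89, 2.507, 0.004]
wrist_force: [0.9, 0.2, 0.6]
width: 0.531
grip_force: 0.0
```

```bash
python3 - <<'E'
from h import *
s,p,R=st();print(p,s["width"]); c=cam("wrist","w13.png"); t=cam("top","t13.png");s=cam("scene","s13.png")
w=cv2.resize(c["pixels"][80:270,130:380],(400,300)); tt=cv2.resize(t["pixels"][140:290,200:400],(400,300)); ss=cv2.resize(s["pixels"][60:360,100:400],(400,300))
cv2.imwrite("pics/m13.png",np.vstack([np.hstack([w,tt]),np.hstack([ss,np.zeros_like(ss)])]))
E
```

```text
[0.57231955 0.1743855  0.24457846] 0.530783978297299
```

View pics/m13.png

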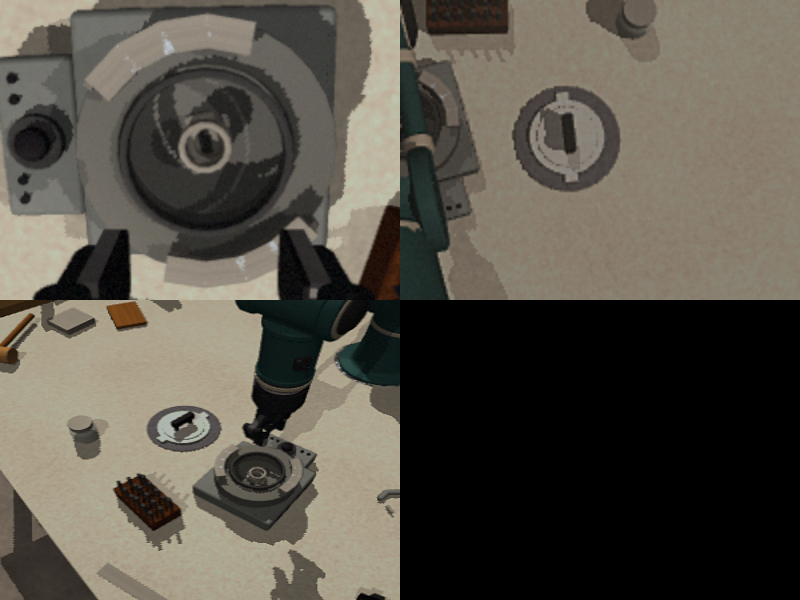

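All three castings are stacked in the bowl (the tower top is at about 87 mm, which clears the pressed lid), and the bench area is empty. The lid is on the pad. I'll go back to it.

```bash
python3 - <<'E'
from h import *
go([.5728,-.0767,.23],np.radians(96.2))
E
```

```text
shift [-0.2415 -0.0664  0.0108] turn -1.3999808746621216 q6 -0.025 t 37.4
```

Emit:
{"op": "play_rows", "data": {"steps": [-0.2415,-0.0665,0.01,-1.4,-0.2415,-0.0665,0.01,-1.4,-0.2415,-0.0665,0.01,-1.4,-0.2415,-0.0665,0.01,-1.4,-0.2415,-0.0665,0.01,-1.4,-0.2415,-0.0665,0.01,-1.4,-0.2415,-0.0665,0.01,-1.4,-0.2415,-0.0665,0.01,-1.4,-0.2415,-0.0665,0.01,-1.4,-0.2415,-0.0665,0.01,-1.4], "jaw": 0}}

```text
time: 38.65
tool_pos: [0.5733, -0.0762, 0.2316]
tcp_rot: [0.166, -3.135, -0.001]
wrist_force: [-0.6, 0.3, -0.0]
width: 1.0
grip_force: 0.0
```

Emit:
{"op": "play_rows", "data": {"steps": [0,0,0,0,0,0,0,0,0,0,0,0]}}

```text
time: 39.02
tool_pos: [0.574, -0.0764, 0.2331]
tcp_rot: [-0.169, 3.137, -0.0]
wrist_force: [-0.0, -0.4, -0.1]
width: 0.997
grip_force: 0.0
```

```bash
python3 - <<'E'
from h import *
c=cam("wrist","w14.png"); print(st()[1]); u=proj(c,[[.5728,-.0767,.054]])[0].astype(int); print(u)
g=cv2.cvtColor(c["pixels"],cv2.COLOR_BGR2GRAY); blob(c,g<30,(u[0]-30,u[1]-60,u[0]+30,min(u[1]+55,230)),.054,200)
go([.5728,-.0767,.033],np.radians(96.2))
E
```

```text
[ 0.57397369 -0.07634974  0.23308819]
[257 165]
[256.7 166.1] 758 ctr (574.4, -76.7) size 59.7 15.0 long ax deg 6.5
shift [ 1.200e-03 -2.000e-04  2.001e-01] turn -0.00020401917550416648 q6 -1.854 t 39.075
```

Emit:
{"op": "play_rows", "data": {"steps": [0,0,0.06,0,0,0,0.11,0,0,0,0.15,0,0,0,0.18,0,0,0,0.195,0,0,0,0.2,0,0,0,0.2,0,0,0,0.2,0]}}

```text
time: 40.08
tool_pos: [0.5753, -0.0766, 0.0346]
tcp_rot: [-0.17, 3.134, -0.001]
wrist_force: [1.1, -0.1, 0.6]
width: 0.999
grip_force: 0.0
```

Emit:
{"op": "play_rows", "data": {"steps": [0,0,0,0,0,0,0,0,0,0,0,0,0,0,0,0,0,0,0,0,0,0,0,0], "jaw": 255, "grip_force": 60}}

```text
time: 40.83
tool_pos: [0.5742, -0.0764, 0.0333]
tcp_rot: [-0.17, 3.137, -0.0]
wrist_force: [-0.9, -0.6, 3.1]
width: 0.169
grip_force: 61.5
```

Emit:
{"op": "play_rows", "data": {"steps": [0,0,-0.03,0,0,0,-0.07,0,0,0,-0.11,0,0,0,-0.15,0,0,0,-0.15,0,0,0,-0.15,0]}}

```text
time: 41.58
tool_pos: [0.5727, -0.0761, 0.1811]
tcp_rot: [0.17, -3.134, -0.001]
wrist_force: [0.2, 0.4, -2.3]
width: 0.169
grip_force: 60.9
```

```bash
python3 - <<'E'
from h import *
s,p,R=st();print(p,s["width"],s["wrist_force"]); go([.5742,.173,.18],np.radians(96.3))
E
```

```text
[ 0.57270245 -0.07614921  0.18113918] 0.16931813460661965 [ 0.23871045  0.40394056 -2.26036286]
shift [-0.0284  0.2475  0.0013] turn -0.0018041088444169517 q6 -1.854 t 41.575
```

Emit:
{"op": "play_rows", "data": {"steps": [-0.028,0.2475,0,0,-0.028,0.2475,0,0,-0.028,0.2475,0,0,-0.028,0.2475,0,0,-0.028,0.2475,0,0,-0.028,0.2475,0,0,-0.028,0.2475,0,0,-0.028,0.2475,0,0]}}

```text
time: 42.58
tool_pos: [0.575, 0.1712, 0.1826]
tcp_rot: [0.167, -3.137, 0.001]
wrist_force: [0.2, -0.3, -2.7]
width: 0.171
grip_force: 60.9
```

```bash
python3 - <<'E'
from h import *
s,p,R=st();print(p,s["wrist_force"]); go([.5747,.173,.1353],np.radians(96.2))
c=cam("wrist"); g=cv2.cvtColor(c["pixels"],cv2.COLOR_BGR2GRAY); z=p[2]-.0293+.05
blob(c,g<30,(225,130,290,300),z,300)
E
```

```text
[0.57501238 0.1711808  0.18259029] [ 0.18737696 -0.30869524 -2.68584461]
shift [0.0001 0.0019 0.0473] turn -0.002092021998851168 q6 -1.429 t 42.575
[257.  249.2] 5472 ctr (570.6, 170.4) size 57.6 30.4 long ax deg 6.1
```

Emit:
{"op": "play_rows", "data": {"steps": [0,0,0.01,0,0,0,0.025,0,0,0,0.035,0,0,0,0.04,0,0,0,0.042,0,0,0,0.042,0,0,0,0.042,0]}}

```text
time: 43.5
tool_pos: [0.5754, 0.1729, 0.1416]
tcp_rot: [-0.17, 3.136, 0.0]
wrist_force: [-0.8, -0.2, -3.1]
width: 0.174
grip_force: 60.9
```

```bash
python3 - <<'E'
from h import *
s,p,R=st();print(p,s["wrist_force"]); go([.5747,.173,.126],np.radians(96.2))
E
```

```text
[0.57543323 0.17285967 0.14156939] [-0.75740872 -0.23939921 -3.09490079]
shift [0.0007 0.0002 0.0156] turn 5.8694902968392526e-05 q6 -1.429 t 43.5
```

Emit:
{"op": "play_rows", "data": {"steps": [0.0007,0,0.002,0,0.0007,0,0.004,0,0.0007,0,0.006,0,0.0007,0,0.008,0,0.0007,0,0.009,0,0.0007,0,0.009,0]}}

```text
time: 44.25
tool_pos: [0.5743, 0.1727, 0.1326]
tcp_rot: [-0.17, 3.137, 0.0]
wrist_force: [-3.1, 0.0, 3.5]
width: 0.167
grip_force: 61.7
```

Emit:
{"op": "play_rows", "data": {"steps": [0,0,0.002,0,0,0,0.004,0,0,0,0.0055,0,0,0,0.0065,0,0,0,0.0065,0]}}

```text
time: 44.88
tool_pos: [0.5744, 0.1727, 0.1263]
tcp_rot: [-0.17, 3.137, 0.0]
wrist_force: [-3.9, -1.2, 7.1]
width: 0.171
grip_force: 62.2
```

Emit:
{"op": "play_rows", "data": {"steps": [0,0,0.001,0,0,0,0.0013,0,0,0,0.0013,0]}}

```text
time: 45.25
tool_pos: [0.5744, 0.1726, 0.1252]
tcp_rot: [-0.17, 3.137, 0.0]
wrist_force: [-4.9, -1.7, 8.5]
width: 0.17
grip_force: 62.3
```

Emit:
{"op": "play_rows", "data": {"steps": [0,0,0,0.15,0,0,0,0.3,0,0,0,0.45,0,0,0,0.6,0,0,0,0.75,0,0,0,0.9,0,0,0,1.05,0,0,0,1.2,0,0,0,1.35,0,0,0,1.4]}}

```text
time: 46.5
tool_pos: [0.5768, 0.1731, 0.1263]
tcp_rot: [1.89, 2.504, 0.006]
wrist_force: [-1.8, -0.6, 8.5]
width: 0.169
grip_force: 62.8
```

```bash
python3 - <<'E'
from h import *
s,p,R=st();print(p,s["wrist_force"],s["torque"]); go([.5744,.173,.132],np.radians(16.2))
E
```

```text
[0.57681427 0.17311631 0.12625852] [-1.79831245 -0.58252144  8.4880003 ] [-0.03479813  0.44379176  0.5877552 ]
shift [ 0.0005 -0.0023 -0.0058] turn -0.005108378269721436 q6 -0.027 t 46.5
```

Emit:
{"op": "play_rows", "data": {"steps": [0,0,0,0.01,0,0,0,0.01,0,0,-0.002,0.01,0,0,-0.004,0.01,0,0,-0.006,0.01,0,0,-0.0065,0.01,0,0,-0.0065,0.005]}}

```text
time: 47.38
tool_pos: [0.5754, 0.1728, 0.1312]
tcp_rot: [1.897, 2.503, 0.003]
wrist_force: [3.2, 0.3, 5.3]
width: 0.169
grip_force: 61.8
```

```bash
python3 - <<'E'
from h import *
s,p,R=st();print(p,s["wrist_force"],s["torque"]); go([.5744,.173,.1323],np.radians(16.2))
E
```

```text
[0.57542835 0.17284308 0.13123113] [3.17018185 0.27305714 5.31455729] [ 0.10464448 -0.52333037 -0.05864416]
shift [ 0.0004 -0.0009 -0.0011] turn -0.00901701932451826 q6 -0.023 t 47.375
```

Now I'll release the lid, let the spring seat it, and back off.

Emit:
{"op": "play_rows", "data": {"steps": [0,0,-0.001,-0.005,0,0,-0.001,-0.005,0,0,-0.001,-0.005,0,0,-0.001,-0.005,0,0,-0.001,-0.005], "jaw": 0}}

```text
time: 48.0
tool_pos: [0.5741, 0.1726, 0.1315]
tcp_rot: [-1.891, -2.509, 0.001]
wrist_force: [-0.3, 0.6, 0.1]
width: 1.0
grip_force: 0.0
```

Emit:
{"op": "play_rows", "data": {"steps": [0,0,-0.04,0,0,0,-0.08,0,0,0,-0.11,0,0,0,-0.13,0,0,0,-0.13,0,0,0,-0.13,0,0,0,-0.13,0]}}

```text
time: 48.88
tool_pos: [0.5733, 0.1724, 0.2596]
tcp_rot: [-1.89, -2.507, 0.004]
wrist_force: [-1.0, -0.6, -0.2]
width: 1.001
grip_force: 0.0
```

```bash
python3 - <<'E'
from h import *
c=cam("wrist","w15.png"); print(st()[1]); g=cv2.cvtColor(c["pixels"],cv2.COLOR_BGR2GRAY)
a=cv2.imread("pics/w1.png")
blob(c,g<30,(240,135,275,228),.153,200); print("lid");blob(c,g>75,(195,105,322,230),.109,300)
print("button");blob(c,g<30,(120,130,185,190),.07,50)
cv2.imwrite("pics/m15.png",np.hstack([cv2.resize(c["pixels"][60:270,110:390],(400,300)),cv2.resize(a[60:270,110:390],(400,300))]))
E
```

```text
[0.57347482 0.1724285  0.25979327]
[260.2 182.1] 1212 ctr (576.3, 173.4) size 14.3 59.9 long ax deg 105.8
lid
[253.  167.3] 11913 ctr (572.5, 174.7) size 127.4 123.9 long ax deg 15.9
[310.  222.3] 356 ctr (634.3, 139.1) size 33.0 20.7 long ax deg 15.9
button
[159.4 162.8] 606 ctr (470.5, 145.1) size 33.6 36.0 long ax deg 179.6
```

View pics/m15.png

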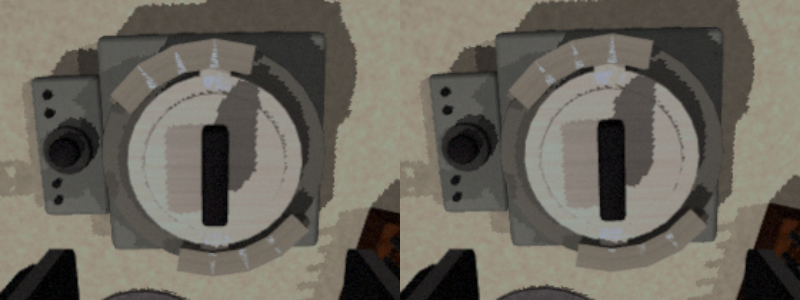

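The after view (left) matches the starting view (right): the handle is at 105.8°, with the ears under the hoods. Now I'll triangulate the button from the top and wrist views.

```bash
python3 - <<'E'
from h import *
c=cam("wrist"); t=cam("top")
A=[];b=[]
for k,uv in((c,[155.5,163.0]),(t,[213.2,241.2])):
    o=-k["R"].T@k["t"]; d=ray(k,[uv],0)[0]-o; d/=np.linalg.norm(d); P=np.eye(3)-np.outer(d,d); A.append(P); b.append(P@o)
X=np.linalg.lstsq(np.vstack(A),np.hstack(b),rcond=None)[0]; print(X.round(4))
for z in(.04,.05,.06,.07): print(z,ray(c,[[155.5,163]],z)[0].round(4),ray(t,[[213.2,241.2]],z)[0].round(4),"on axis", ((ray(c,[[155.5,163]],z)[0][:2]-[.5745,.173])@np.array([[np.cos(.283),-np.sin(.283)],[np.sin(.283),np.cos(.283)]])).round(4))
go([*X[:2],.12],np.radians(16))
E
```

```text
[0.4598 0.1377 0.0496]
0.04 [0.4565 0.1357 0.04  ] [0.461  0.1379 0.04  ] on axis [-0.1237 -0.0029]
0.05 [0.4592 0.1384 0.05  ] [0.4604 0.1371 0.05  ] on axis [-0.1203 -0.001 ]
0.06 [0.462  0.1411 0.06  ] [0.4597 0.1362 0.06  ] on axis [-0.117   0.0008]
0.07 [0.4647 0.1438 0.07  ] [0.459  0.1353 0.07  ] on axis [-0.1136  0.0026]
shift [-0.002  -0.1189  0.1407] turn -0.0002586943277442799 q6 -0.029 t 49.025
```

```bash
python3 - <<'E'
from h import *
go([.457,.138,.20])
E
```

```text
shift [-0.001  -0.1217  0.0607] turn None q6 -0.029 t 49.025
```

Emit:
{"op": "play_rows", "data": {"steps": [-0.001,-0.1217,0,-0.2,-0.001,-0.1217,0,-0.4,-0.001,-0.1217,0,-0.6,-0.001,-0.1217,0,-0.8,-0.001,-0.1217,0,-1,-0.001,-0.1217,0.02,-1.2,-0.001,-0.1217,0.04,-1.4,-0.001,-0.1217,0.06,-1.57,-0.001,-0.1217,0.06,-1.57,-0.001,-0.1217,0.06,-1.57], "jaw": 255}}

```text
time: 50.28
tool_pos: [0.4573, 0.1381, 0.2012]
tcp_rot: [0.434, -3.111, 0.0]
wrist_force: [-0.6, -0.4, -0.4]
width: 0.001
grip_force: 0.0
```

Emit:
{"op": "play_rows", "data": {"steps": [0,0,0.05,0,0,0,0.1,0,0,0,0.13,0,0,0,0.138,0,0,0,0.138,0]}}

```text
time: 50.9
tool_pos: [0.458, 0.1382, 0.0641]
tcp_rot: [-0.435, 3.111, 0.0]
wrist_force: [1.1, -0.5, -0.4]
width: 0.0
grip_force: 0.0
```

```bash
python3 - <<'E'
from h import *
s,p,R=st();print(p,s["wrist_force"],s["width"]); go([.457,.138,.05],np.radians(106))
E
```

```text
[0.45804091 0.13824993 0.06410263] [ 1.08510083 -0.52915947 -0.41590681] 3.810612142619328e-05
shift [0.0011 0.     0.0141] turn -0.0016583792301287925 q6 -1.607 t 50.9
```

Emit:
{"op": "play_rows", "data": {"steps": [0,0,0.002,0,0,0,0.004,0,0,0,0.006,0,0,0,0.008,0,0,0,0.008,0]}}

```text
time: 51.52
tool_pos: [0.4578, 0.1382, 0.0558]
tcp_rot: [-0.435, 3.111, 0.0]
wrist_force: [1.5, 0.9, 1.4]
width: 0.0
grip_force: 0.6
```

Emit:
{"op": "play_rows", "data": {"steps": [0,0,0.002,0,0,0,0.004,0,0,0,0.006,0,0,0,0.006,0]}}

```text
time: 52.02
tool_pos: [0.4578, 0.1382, 0.0502]
tcp_rot: [-0.436, 3.111, 0.0]
wrist_force: [-2.4, -1.0, 6.4]
width: -0.002
grip_force: 3.3
```

Emit:
{"op": "play_rows", "data": {"steps": [0,0,0.001,0,0,0,0.001,0,0,0,0.001,0]}}

```text
time: 52.4
tool_pos: [0.4579, 0.1382, 0.0501]
tcp_rot: [-0.436, 3.111, -0.0]
wrist_force: [-4.0, -1.2, 14.4]
width: -0.0
grip_force: 6.5
```

Emit:
{"op": "play_rows", "data": {"steps": [0,0,-0.03,0,0,0,-0.08,0,0,0,-0.13,0,0,0,-0.18,0,0,0,-0.2,0,0,0,-0.2,0,0,0,-0.2,0,0,0,-0.2,0]}}

```text
time: 53.4
tool_pos: [0.4564, 0.1378, 0.2465]
tcp_rot: [0.435, -3.108, 0.001]
wrist_force: [0.3, 0.5, -0.4]
width: -0.0
grip_force: 0.0
```

```bash
python3 - <<'E'
from h import *
s,p,R=st();print(p,s["wrist_force"]); c=cam("wrist","w17.png"); g=cv2.cvtColor(c["pixels"],cv2.COLOR_BGR2GRAY)
u=proj(c,[[.5745,.173,.153]])[0]; print(u)
x,y=u.astype(int); blob(c,g<30,(max(x-50,0),max(y-45,0),x+50,y+45),.153,200)
E
```

```text
[0.45642925 0.13783726 0.24648771] [ 0.28386692  0.48001427 -0.4374661 ]
[258.91597921 318.06035726]
[257.5 317.5] 8996 ctr (577.4, 172.5) size 98.7 96.3 long ax deg 15.9
```

```bash
python3 - <<'E'
from h import *
a=cv2.imread("pics/scene0.png"); c=cam("scene"); 
for im in(a,c["pixels"]):
    k=dict(c,pixels=im); blob(k,cv2.cvtColor(im,cv2.COLOR_BGR2GRAY)<35,(278,203,312,240),.153,60)
print(bot.finish_job())
E
```

```text
[294.5 221.9] 228 ctr (584.0, 178.1) size 30.3 59.5 long ax deg 106.0
[294.3 222.2] 224 ctr (584.6, 178.3) size 29.9 59.6 long ax deg 103.8
the job is handed in; nothing more can be done
None
```

The job is handed in, but no verdict came back: all three castings found (one tag, two rings) are in the bowl, the lid looks seated and locked in the final views, and the start button was pressed to its stop and released.

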